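# Push the vial rack home in the autosampler and shut the gate

## Task

Slide the rack of sample vials along the bench into the autosampler's loading channel until it is fully home against the stop at the channel's end, then swing the channel's gate bar fully shut behind it. Push with the fingertips only: the rack stays flat on the bench and is never lifted or tipped. Leave all the other things on the bench where they are.

Things in the scene. Friction and masses are not known exactly. Their poses are not given: they have to be found in the camera images.
- rack: loose flat rack of twelve capped vials (3 x 4), grey plastic: 80 mm wide (its x) by 110 mm long (its y), block 24 mm tall with plain upright sides, vial caps up to 38 mm; 0.25 to 0.5 kg, slides on the bench. Origin at the centre of its underside. It starts out in front of the channel's mouth, to one side and turned by up to 0.35 rad; its two ends are alike
- dock: fixed white autosampler, 300 mm wide, 165 mm tall, with an aluminium loading channel (no floor of its own) on the bench before it. Origin on the bench, where the rack's origin is when home. +y points out of the channel's mouth (to the robot's left, turned up to 0.12 rad), +x away from the robot; the rack goes in along -y, its length along y. Casing begins at y = -75 mm
- dock_stop (a point): middle of the stop's face, on the bench: the inner end of the channel, 55 mm to -y of the dock's origin. The stop is a cross bar 26 mm tall; the rack's inner end rests against it, so its outer end then stands at y = +55 mm of the dock
- dock_mouth (a point): middle of the channel's mouth, on the bench, 49 mm to +y of the dock's origin, where the guides end. Two guides 22 mm tall, 84 mm apart inside; their last 30 mm flare out to 102 mm apart at the mouth
- gate (a joint): angle of the gate, a steel bar 85 mm long, 10 mm thick, 12 to 30 mm above the bench, on an upright hinge. 0 rad = shut, at its end stop: along the dock's +x across the mouth, 3 mm behind a rack that is home. pi/2 = straight out along the dock's +y. Starts open at 1.6 to 2.1, stays where left (friction about 0.5 N at the tip)
- gate_hinge (a point): hinge axis of the gate bar, at the mouth's corner on the robot's side (66 mm to -x and 63 mm to +y of the dock's origin), 21 mm above the bench, on the bar's centre line
- gate_tip (a point): free end of the gate bar, on its centre line, 85 mm from the hinge, 21 mm above the bench
- bottle: loose amber glass bottle with white cap and paper label, 68 mm across, 150 mm tall, standing on the far side of the channel; bystander, origin under its centre
- flask: loose clear conical flask, 72 mm across, 105 mm tall, standing on the far side; bystander, origin under its centre
- beaker: loose clear beaker, 60 mm across, 65 mm tall, standing on the robot's side of the channel; bystander, origin under its centre
- vial: loose single clear vial with white cap, 24 mm across, 46 mm tall, standing on the far side of the channel's mouth; bystander, origin under its centre
- calculator: loose grey pocket calculator, 75 x 130 x 16 mm, lying on the left of the bench; bystander, origin under its centre
- mouse: loose dark grey computer mouse, 100 x 60 x 31 mm, on the left of the bench; bystander, origin under its centre
- spatula: loose spatula with a white handle, about 180 mm long, lying to the right of the robot; bystander, origin under its middle
Not all that is in view belongs to the job. Leave any purple or turquoise look-alike of the rack alone.

How it is judged:
By the outcome, as a careful person would: the job done as asked, in the order asked, and still so for the second after the job is handed in, with the robot touching nothing.
It also fails if it takes over 72 s, if anything falls off the work surface, if the arm or the gripper's body presses on something with over 40 N, if the wrist force passes 120 N, or if a joint passes its speed limit or range.

## Robot

A 6-joint arm with a two-finger parallel gripper is mounted at the origin on the work surface. World frame = base frame: x ahead of the robot, y to its left, z up, the work surface at z = 0. Lengths are in m, angles in degrees, forces in N, time in s.
With the tool pointing down it reaches from about 0.35 to 1 m from the base axis. Payload 7.1 kg.
Tool frame: the origin (TCP) lies on the centre line of the jaws, within the pads' length; the fingertips stand 22 mm ahead of it and the grasp point (between the pads) lies 3 mm ahead of it; z points along the fingers, y is the line along which they close (so a half turn about z gives the same grasp; the last joint's range is limited). The gripper opens to 85 mm and grips with 20 to 120 N. Pads are 22 mm wide; open, the fingers measure 114 mm over their backs; the gripper's body (76 mm by 85 mm) begins 54 mm behind the grasp point. The pads swing forward as they close: fully open they stand 13 mm farther back than shut.
Start: joints at [66.349, 24.242, 93.386, -0, 62.372, -1.089], TCP at [0.24, 0.577, 0.253] pointing down, gripper open.
Joint ranges: [-172.04, 172.04], [-51.8, 120.97], [4.93, 147.93], [-75.15, 255.16], [6.16, 154.13], [-145.62, 145.62]. Speed limits (degrees/s): [136.94, 136.94, 172.46, 180, 180, 180].

## Interface

Orientations are given as [roll, pitch, yaw] about the fixed x, y, z axes, in that order (R = Rz(yaw) Ry(pitch) Rx(roll)).
In Python, from cell import r gives the robot as it stands.
- The arm moves only by the shell command python3 -m inch 'ROWS' [FORCE]. ROWS is JSON, a list that holds one entry, the list of rows, each a list of 5 numbers: the opening, from 0 (shut) to 1 (fully open), then the shift along the tool's x, y, z in mm, then the turn about the tool's z in rad. A call has 1 to 20 rows; each row shifts and turns the commanded pose from where the row before left it, along the tool's axes as they then stand; what a row does not reach is not made up. A row lasts 1/8 s, in which the tool goes at most 62.5 mm and 10.7 degrees, less where a joint would pass 70% of its speed; a pose out of reach is approached as far as the arm can. A call with a gripper value outside its range is refused whole. The fingers move at their own pace and stop on an object; FORCE is the grip in N (left out, the last holds). Time passes only in rows, so rows that do not move let the fingers close. It gives the time, the measured TCP pose, the force, the opening and the grip force at its end, in the units of the state.
- r.state(): the state, without advancing time (a new reading comes with each control period).
- r.get_image(name): name is "scene" or "top"; returns the picture (384x512x3 uint8, red, green, blue); there is no depth.
- r.calibration(name): a dict with "mtx" (3x3 intrinsics, pixels), "extrinsics" (4x4, takes a point from world to camera coordinates). Camera axes: x right, y down, z forward; pixel columns grow to the right and rows downward; lengths in m; the calibration is good to about 2 mm. A picture is of the moment at which its call begins. calibration takes no time and is no camera call.
- r.close_job(): hands the job in; it is judged then, once.
Trained networks look in the newest picture that a camera, given by its name, has taken for a name from the list of things; names that differ only in an ending like _2 or _b are one class to them, and where a whole thing is asked for, a point or a joint stands for the part that bears it (a point fixed in the world has none). Each returns a list of dicts, best first, with "p" (0 to 1); they miss things now and then, are a little off and sometimes report something else, mostly with a low value. They report only what shows in the picture. A call takes as long as a camera call. They do not tell look-alikes from the thing itself.
- r.find_in(camera, query): "at" ([column, row] as shares, 0 to 1, of the picture: columns of its width, rows of its height, amid what is visible of it).
- r.outline_of(camera, query): "region" (384x512 bool, what is visible of it) and "at" ([column, row] as shares, 0 to 1, of the picture: columns of its width, rows of its height, amid what is visible of it).
The state is a dict: "t": time; "q": joint angles; "joint_vel": joint speeds; "joint_efforts": joint torques, N m; "eef_pos": TCP position; "tcp_rot": TCP orientation; "wrist_force": force on the tool from outside, world axes, zero at the start; "torque": the same for the moment, N m; "gripper_width": finger opening in m; "finger_force": force on a finger pad.
Only numpy, scipy, OpenCV 4.12 (cv2) and the standard library are available. Lean on these libraries where they do the work, as an engineer would, in place of code of your own. Each camera call takes 0.05 s, during which the arm holds its last target. There are 200 camera calls.

## Working session

There is one attempt and no reset: what is moved stays moved. The work goes in short steps, Python scripts to look and compute and a shell command to move; the robot and the scene stay as the last step left them, time stands still between calls to the robot, and variables do not carry over. Pictures are saved under pics/ and viewed, at most 10 in all, crops included, and the job is handed in when it is done.

```bash
mkdir -p pics; ls
cat > h.py <<'E'
import numpy as np, cv2
from cell import r
def ray(cam,px,z):
    c=r.calibration(cam);K=np.array(c["mtx"]);T=np.array(c["extrinsics"])
    d=T[:3,:3].T@np.linalg.solve(K,[px[0],px[1],1.]);o=-T[:3,:3].T@T[:3,3]
    return o+d*(z-o[2])/d[2]
def proj(cam,P):
    c=r.calibration(cam);K=np.array(c["mtx"]);T=np.array(c["extrinsics"])
    p=K@(T[:3,:3]@np.array(P)+T[:3,3]);return p[:2]/p[2]
def save(cam,name,box=None,s=1):
    im=r.get_image(cam)[...,::-1]
    if box: im=im[box[1]:box[3],box[0]:box[2]]
    cv2.imwrite("pics/"+name,cv2.resize(np.ascontiguousarray(im),None,fx=s,fy=s,interpolation=cv2.INTER_CUBIC))
E
python3 - <<'E'
from h import *
a=r.get_image("top");b=r.get_image("scene")
cv2.imwrite("pics/a.png",cv2.resize(a[...,::-1],(800,600)))
cv2.imwrite("pics/b.png",cv2.resize(b[...,::-1],(800,600)))
for q,z in [("rack",.024),("dock_stop",0),("dock_mouth",0),("gate_hinge",.021),("gate_tip",.021),("bottle",.1),("flask",.05),("beaker",.03),("vial",.04),("calculator",.016),("mouse",.02)]:
    for d in r.find_in("top",q)[:3]:
        px=np.array(d["at"])*[512,384]; print(q,round(d["p"],2),px.round(),ray("top",px,z).round(3))
for c in("top","scene"):
    T=np.array(r.calibration(c)["extrinsics"]);print(c,-T[:3,:3].T@T[:3,3])
E
```

```text
pics
rack 0.93 [100. 265.] [0.325 0.635 0.024]
rack 0.91 [215. 159.] [0.664 0.254 0.024]
rack 0.75 [202. 252.] [0.356 0.3   0.024]
dock_stop 0.61 [398. 176.] [ 0.594 -0.365  0.   ]
dock_mouth 0.75 [398. 177.] [ 0.591 -0.368  0.   ]
gate_tip 0.54 [296. 220.] [ 0.452 -0.011  0.021]
gate_tip 0.28 [399. 178.] [ 0.585 -0.361  0.021]
bottle 0.82 [255. 133.] [0.731 0.118 0.1  ]
bottle 0.16 [312. 137.] [ 0.714 -0.064  0.1  ]
flask 0.81 [312. 135.] [ 0.731 -0.073  0.05 ]
flask 0.66 [297. 220.] [ 0.452 -0.012  0.05 ]
beaker 0.5 [335. 245.] [ 0.366 -0.133  0.03 ]
vial 0.63 [297. 219.] [ 0.454 -0.011  0.04 ]
vial 0.62 [285. 155.] [0.667 0.02  0.04 ]
calculator 0.98 [159. 203.] [0.522 0.443 0.016]
calculator 0.33 [397. 176.] [ 0.59  -0.358  0.016]
mouse 0.73 [154. 261.] [0.333 0.459 0.02 ]
mouse 0.61 [397. 178.] [ 0.584 -0.355  0.02 ]
top [0.37035099 0.14522659 1.41625821]
scene [1.08429929 0.09278311 0.99156733]
```

View pics/a.png

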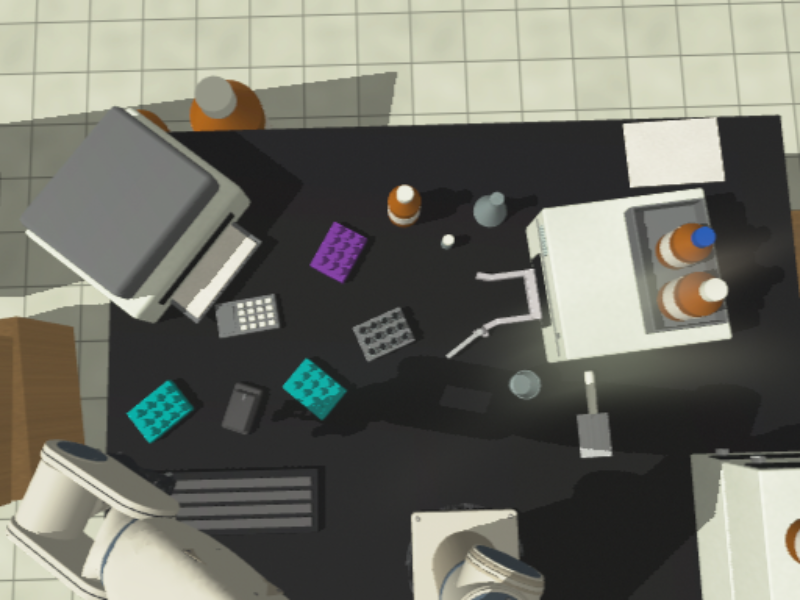

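View pics/b.png

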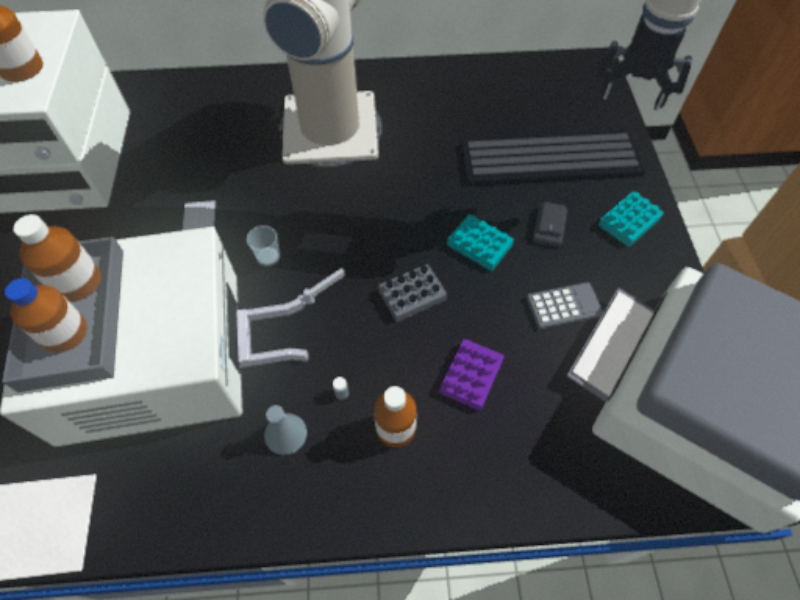

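Top view (800x600): the grey rack at (384,333) is the target. Look-alikes are purple (340,252) and turquoise (315,388) and (160,410). The channel's stop is at (533,295), the gate hinge near (482,332) and the gate tip near (450,355). Next is a close crop of the rack and channel.

Run:
```python
from h import *
save("top","c.png",(215,150,365,260),5.3)
o=r.outline_of("top","rack")
for d in o[:4]:
    m=d["region"].astype(np.uint8);R=cv2.minAreaRect(cv2.findNonZero(m));print(d["p"],np.array(d["at"])*[512,384],R)
```

```text
0.87 [244.0192 214.1184] ((244.4615478515625, 213.3076934814453), (24.448486328125, 33.58099365234375), 64.65382385253906)
0.7 [213.6064 162.0864] ((216.1742706298828, 161.15353393554688), (25.2340087890625, 34.43485641479492), 30.068584442138672)
0.7 [100.1984 264.1152] ((102.20343017578125, 262.69244384765625), (27.09253692626953, 37.49281311035156), 51.009002685546875)
0.65 [200.8064 250.5984] ((200.13113403320312, 248.44259643554688), (34.31388854980469, 26.63167381286621), 39.80556869506836)
```

View pics/c.png

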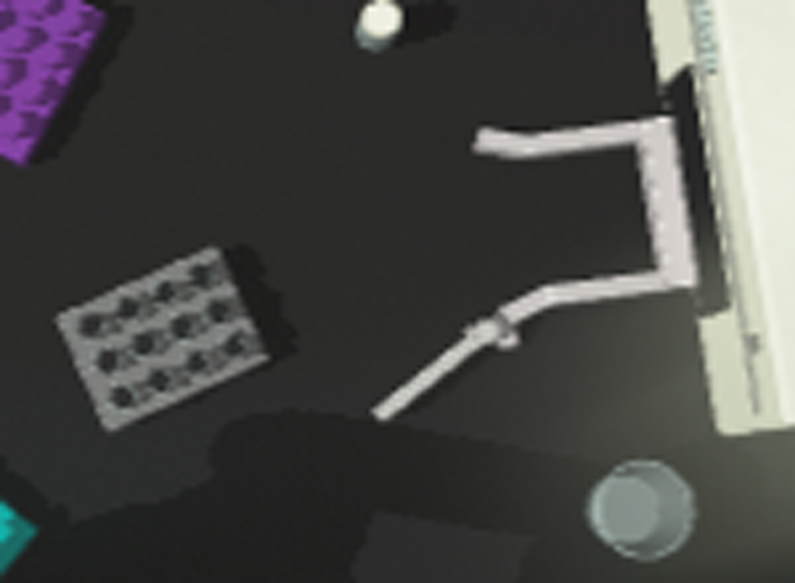

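```bash
cat >> h.py <<'E'
def fit(model,world):
    A=np.array(model,float);B=np.array(world,float)[:,:2];a=A-A.mean(0);b=B-B.mean(0)
    th=np.arctan2((a[:,0]*b[:,1]-a[:,1]*b[:,0]).sum(),(a*b).sum())
    R=np.array([[np.cos(th),-np.sin(th)],[np.sin(th),np.cos(th)]]);t=B.mean(0)-R@A.mean(0)
    return th,t,R,(B-(A@R.T+t))
E
python3 - <<'E'
from h import *
np.set_printoptions(precision=4,suppress=True)
W=lambda c,z:ray("top",(np.array(c)+.5)/5.3+[215,150]-.5,z)
rk=[W(c,.024) for c in[(57,316),(217,248),(270,355),(110,432)]]
# rack model: +y = left
th,t,R,e=fit([(.04,.055),(.04,-.055),(-.04,-.055),(-.04,.055)],rk);print("rack",th,t,e*1e3)
dk=[W((640,145),.026),W((657,272),.026),W((525,157),.022),W((545,288),.022),W((493,330),.03)]
dm=[(.042,-.055),(-.042,-.055),(.042,.019),(-.042,.019),(-.066,.063)]
th2,t2,R2,e=fit(dm,dk);print("dock",th2,t2);print(e*1e3)
tip=W((380,415),.03);h=R2@[-.066,.063]+t2;print("hinge",h,"tip",tip,np.linalg.norm(tip[:2]-h),"gate",np.arctan2(*(R2.T@(tip[:2]-h))[::-1]))
print("rack in dock",R2.T@(t-t2),th-th2)
print(r.state()["eef_pos"],r.state()["tcp_rot"])
for n,c in[("beaker",(640,535)),("vial",(375,35))]: print(n,W(c,0),R2.T@(W(c,0)[:2]-t2))
E
```

```text
rack 0.4040539999736564 [0.4794 0.1554] [[ 0.1895 -0.0555]
 [-3.0922 -0.1928]
 [ 2.3525  0.2341]
 [ 0.5501  0.0143]]
dock 0.1086945445862942 [ 0.5475 -0.0992]
[[-2.9531  1.3369]
 [-0.1318  4.1357]
 [ 0.1032 -0.0837]
 [ 0.2099  0.423 ]
 [ 2.7718 -5.812 ]]
hinge [ 0.4751 -0.0437] tip [0.4272 0.0228 0.03  ] 0.08196958998813293 gate 2.0868808661264073
rack in dock [-0.0401  0.2605] 0.2953594553873622
[0.2398 0.5772 0.2533] [-179.9999    0.0001  157.4397]
beaker [ 0.3487 -0.1402  0.    ] [-0.2022 -0.0191]
vial [0.6732 0.0138 0.    ] [0.1372 0.0986]
```

```bash
cat >> h.py <<'E'
DT,DP=0.1087,np.array([.5475,-.0992])
def D(x,y,a=0): # dock mm,rad -> world xy, yaw of thing
    R=np.array([[np.cos(DT),-np.sin(DT)],[np.sin(DT),np.cos(DT)]]);return R@[x/1e3,y/1e3]+DP, a+DT
def inD(p):
    R=np.array([[np.cos(DT),-np.sin(DT)],[np.sin(DT),np.cos(DT)]]);return R.T@(np.array(p[:2])-DP)*1e3
def plan(p,yaw,z,cur=None):
    "turn first, then shift in the turned axes; yaw in rad; cur=(xyz,yaw)"
    if cur is None: s=r.state();cur=(np.array(s["eef_pos"]),np.radians(s["tcp_rot"][2]))
    w=-((yaw-cur[1]+np.pi)%(2*np.pi)-np.pi);d=np.array([p[0],p[1],z])-cur[0];c,s_=np.cos(yaw),np.sin(yaw)
    print("turn %.3f shift mm x %.1f y %.1f z %.1f"%(w,1e3*(c*d[0]+s_*d[1]),1e3*(s_*d[0]-c*d[1]),-1e3*d[2]))
    return np.array([p[0],p[1],z]),yaw
E
python3 - <<'E'
from h import *
def tool(x,y,a,off):  # side push
    p,yw=D(x-off*np.cos(a),y-off*np.sin(a),a);return p,yw+np.pi
p,y=tool(-40,260,.295,80);c=plan(p,y,.12);c=plan(p,y,.03,c)
p,y=tool(-40,260,.295,53);c=plan(p,y,.03,c)
for k in range(1,9):
    p,y=tool(-40+5*k,260-1*k,.295*(1-k/8),51);c=plan(p,y,.03,c)
E
```

```text
turn -0.797 shift mm x 25.4 y -482.5 z 133.3
turn -0.000 shift mm x -0.0 y 0.0 z 90.0
turn -0.000 shift mm x -27.0 y -0.0 z -0.0
turn 0.037 shift mm x -6.5 y -0.3 z -0.0
turn 0.037 shift mm x -4.6 y -0.2 z -0.0
turn 0.037 shift mm x -4.7 y -0.0 z -0.0
turn 0.037 shift mm x -4.8 y 0.2 z -0.0
turn 0.037 shift mm x -4.8 y 0.3 z -0.0
turn 0.037 shift mm x -4.9 y 0.5 z -0.0
turn 0.037 shift mm x -4.9 y 0.7 z -0.0
turn 0.037 shift mm x -5.0 y 0.9 z -0.0
```

```bash
python3 -m inch '[[[0.6,0,0,0,-0.16],[0.6,0,0,0,-0.16],[0.6,0,0,0,-0.16],[0.6,0,0,0,-0.16],[0.6,0,0,0,-0.157],[0.6,3,-53.5,0,0],[0.6,3,-53.5,0,0],[0.6,3,-53.5,0,0],[0.6,3,-53.5,0,0],[0.6,3,-53.5,0,0],[0.6,3,-53.5,20,0],[0.6,3,-53.5,30,0],[0.6,3,-53.5,40,0],[0.6,1,-54,43,0],[0.6,0,0,0,0],[0.6,0,0,0,0]]]'
python3 - <<'E'
from h import *
plan(D(-40-80*np.cos(.295),260-80*np.sin(.295))[0],.295+DT+np.pi,.03)
save("top","d.png",(165,130,365,280),4)
E
```

```text
t: 2.75
eef_pos: [0.4031, 0.1322, 0.1272]
tcp_rot: [180.0, 0.0, -157.0]
wrist_force: [0.2, 1.1, 0.4]
gripper_width: 0.0512
finger_force: 0.0
turn -0.002 shift mm x 0.8 y -9.1 z 97.2
```

View pics/d.png

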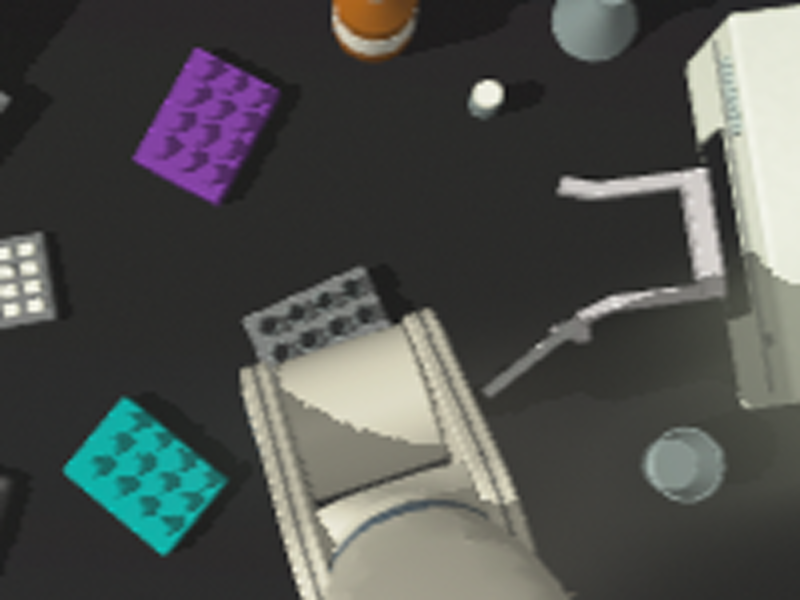

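The crop shows the gripper over the near side of the rack (rack at 315,320), lined up with it, and the gate at (485,390) clear. I'll go down and push the side while turning.

```bash
python3 -m inch '[[[0.6,0,-9,32,0],[0.6,0,0,33,0],[0.6,0,0,32,0],[0.6,0,0,0,0],[0.6,-9,0,0,0],[0.6,-9,0,0,0],[0.6,-9,0,0,0],[0.6,-6.5,0,0,0.037],[0.6,-4.6,0,0,0.037],[0.6,-4.7,0,0,0.037],[0.6,-4.8,0,0,0.037],[0.6,-4.8,0.3,0,0.037],[0.6,-4.9,0.5,0,0.037],[0.6,-4.9,0.7,0,0.037],[0.6,-5,0.9,0,0.037],[0.6,0,0,0,0],[0.6,0,0,0,0]]]' && python3 -c "
from h import *
s=r.state();print(inD(s['eef_pos']),s['eef_pos'])"
```

```text
t: 4.92
eef_pos: [0.4697, 0.1478, 0.03]
tcp_rot: [180.0, 0.1, -173.9]
wrist_force: [-0.4, 0.1, 0.1]
gripper_width: 0.0514
finger_force: 0.0
[-50.52763409 253.93949938] [0.46972168 0.1477592  0.03003895]
```

Run:
```python
from h import *
s=r.state();c=(np.array(s["eef_pos"]),np.radians(s["tcp_rot"][2]))
p,_=D(-85,254);c=plan(p,c[1],.03,c);c=plan(p,c[1],.14,c)
p,_=D(0,355);plan(p,DT+np.pi/2,.14,c)
```

```text
turn -0.000 shift mm x 34.5 y 0.0 z 0.0
turn -0.000 shift mm x -0.0 y 0.0 z -110.0
turn 1.569 shift mm x 101.0 y 85.0 z -0.0
```

```bash
python3 -m inch '[[[0.6,17,0,0,0],[0.6,17.5,0,0,0],[0.6,0,0,-55,0],[0.6,0,0,-55,0],[0.6,0,0,0,0.175],[0.6,0,0,0,0.175],[0.6,0,0,0,0.175],[0.6,0,0,0,0.175],[0.6,0,0,0,0.175],[0.6,0,0,0,0.174],[0.6,0,0,0,0.174],[0.6,0,0,0,0.173],[0.6,0,0,0,0.173],[0.6,50,0,0,0],[0.6,51,0,0,0],[0.6,0,0,0,0],[0.6,0,0,0,0]]]'
python3 - <<'E'
from h import *
save("top","e.png",(195,130,355,250),5)
E
```

```text
t: 7.05
eef_pos: [0.4225, 0.2437, 0.1396]
tcp_rot: [-179.9, 0.0, 96.3]
wrist_force: [-0.6, 0.0, -1.2]
gripper_width: 0.0511
finger_force: 0.0
```

View pics/e.png

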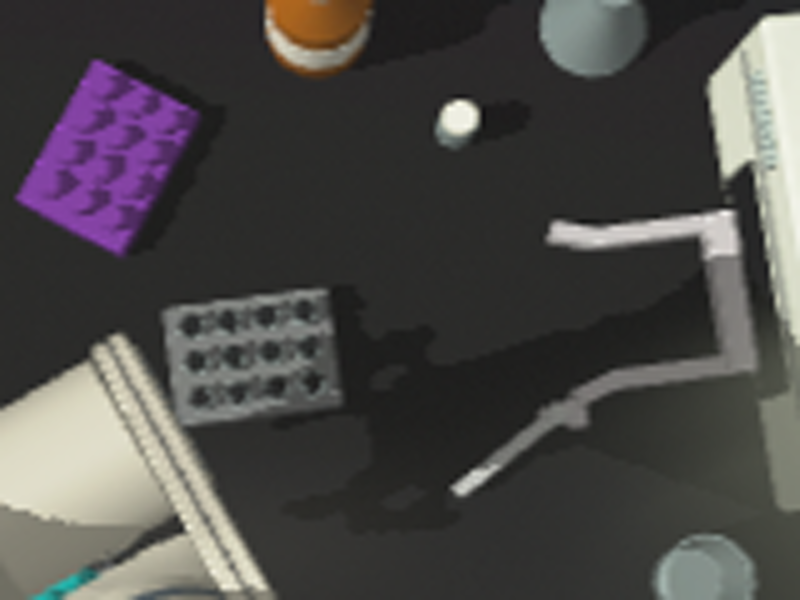

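The rack now sits square to the channel, at about (163..343, 290..425) in the crop. Measuring it against the dock.

Run:
```python
from h import *
np.set_printoptions(precision=4,suppress=True)
W=lambda c,z:ray("top",(np.array(c)+.5)/5+[195,130]-.5,z)
rk=[W(c,.024) for c in[(163,312),(328,290),(343,405),(185,425)]]
th,t,R,e=fit([(.04,.055),(.04,-.055),(-.04,-.055),(-.04,.055)],rk);print("rack",th,t,e*1e3)
print("in dock",inD(t),th-DT)
for n,c,z in[("stop far",(703,252),.026),("stop near",(720,358),.026),("far knee",(598,248),.022),("near knee",(612,378),.022),("far mouth",(550,243),.022),("hinge",(573,413),.03),("tip",(458,491),.03)]: print(n,inD(W(c,z)))
p,_=D(0,355);c=plan(p,DT+np.pi/2,.14)
plan(p,DT+np.pi/2,.03,c)
```

```text
rack 0.11239294670872889 [0.5197 0.154 ] [[-1.1853  1.1314]
 [-1.8441  0.1104]
 [ 0.5026  1.5698]
 [ 2.5267 -2.8117]]
in dock [ -0.1289 254.7228] 0.0036929467087288836
stop far [ 29.1591 -51.1879]
stop near [-42.5926 -50.8564]
far knee [41.9468 17.0822]
near knee [-45.6792  21.4611]
far mouth [49.6849 48.3897]
hinge [-65.6559  51.9217]
tip [-106.0493  134.5541]
turn 0.000 shift mm x 1.0 y 86.7 z -0.3
turn -0.000 shift mm x 0.0 y 0.0 z 110.0
```

```bash
python3 -m inch '[[[0.6,1,43,20,0],[0.6,0,43.7,30,0],[0.6,0,0,30,0],[0.6,0,0,30,0],[0.6,0,0,0,0],[0.6,-15,0,0,0],[0.6,-15,0,0,0],[0.6,-12,0,0,0],[0.6,-12,0,0,0],[0.6,-12,0,0,0],[0.6,-12,0,0,0],[0.6,-12,0,0,0],[0.6,-12,0,0,0],[0.6,-12,0,0,0],[0.6,-12,0,0,0],[0.6,-12,0,0,0],[0.6,-12,0,0,0],[0.6,-12,0,0,0],[0.6,-10,0,0,0],[0.6,0,0,0,0]]]'
python3 - <<'E'
from h import *
print(inD(r.state()["eef_pos"]))
save("scene","f.png",(120,130,320,280),4)
E
```

```text
t: 9.6
eef_pos: [0.5287, 0.0829, 0.0299]
tcp_rot: [-180.0, 0.0, 96.2]
wrist_force: [-0.9, 0.3, 0.4]
gripper_width: 0.0511
finger_force: 0.0
[  1.03255108 183.0309798 ]
```

View pics/f.png

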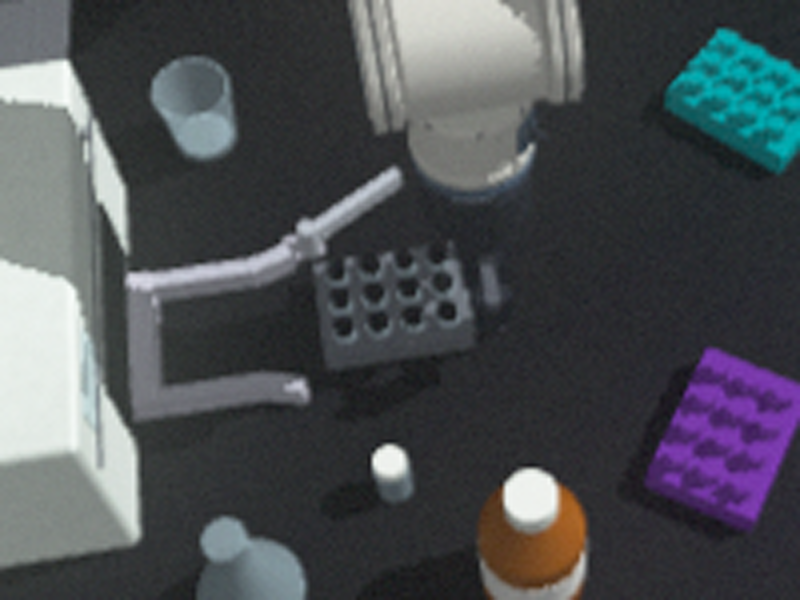

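The rack (centre about 395,305) is just outside the mouth (300,255–390). Checking how well it lines up.

Run:
```python
from h import *
W=lambda c,z:ray("scene",(np.array(c)+.5)/4+[120,130]-.5,z)
for n,c,z in[("rk far-inner bot",(329,368),0),("rk far-outer bot",(473,347),0),("far-inner top",(325,330),.024),("near-inner top",(316,265),.024),("far-outer top",(474,312),.024),("far mouth inner top",(300,380),.022),("far knee inner",(265,376),.022),("near knee inner",(262,275),.022),("stop near",(160,297),.026),("stop far",(160,380),.026),("hinge",(308,230),.03),("tip",(397,177),.03)]: print(n,inD(W(c,z)).round(1))
print(r.find_in("scene","gate_tip")[:1],r.find_in("scene","dock_mouth")[:1])
```

```text
rk far-inner bot [37.5 64.8]
rk far-outer bot [ 39.7 171.1]
far-inner top [18.9 67. ]
near-inner top [-36.8  66.4]
far-outer top [ 24.  175.4]
far mouth inner top [54.7 45. ]
far knee inner [46.9 20.8]
near knee inner [-36.8  26. ]
stop near [-29.4 -48.6]
stop far [ 38.5 -52.3]
hinge [-64.5  64.1]
tip [-99.6 135.9]
[{'at': [0.3971, 0.4807], 'p': 0.75}] [{'at': [0.1572, 0.5565], 'p': 0.63}]
```

```bash
python3 -m inch '[[[0.6,-10,0,0,0],[0.6,-10,0,0,0],[0.6,-10,0,0,0],[0.6,-10,0,0,0],[0.6,-10,0,0,0],[0.6,-10,0,0,0],[0.6,-10,0,0,0],[0.6,-10,0,0,0],[0.6,-10,0,0,0],[0.6,-10,0,0,0],[0.6,-5,0,0,0],[0.6,-3,0,0,0]]]' && python3 -m inch '[[[0.6,-3,0,0,0],[0.6,0,0,0,0]]]'
python3 - <<'E'
from h import *
print(inD(r.state()["eef_pos"]))
E
```

```text
t: 11.25
eef_pos: [0.5405, -0.0238, 0.03]
tcp_rot: [180.0, -0.0, 96.2]
wrist_force: [-0.7, 2.0, -1.1]
gripper_width: 0.0512
finger_force: 0.8
t: 11.5
eef_pos: [0.5409, -0.0267, 0.0301]
tcp_rot: [180.0, 0.0, 96.3]
wrist_force: [-0.5, 0.4, 0.4]
gripper_width: 0.0512
finger_force: 0.0
[ 1.34797994 72.82253605]
```

```bash
for i in 1; do python3 -m inch '[[[0.6,-2,0,0,0],[0.6,-2,0,0,0]]]'; python3 -m inch '[[[0.6,-2,0,0,0]]]'; python3 -m inch '[[[0.6,-2,0,0,0]]]'; done; python3 -c "
from h import *
print(inD(r.state()['eef_pos']))"
```

```text
t: 11.75
eef_pos: [0.5413, -0.0304, 0.0301]
tcp_rot: [180.0, -0.0, 96.3]
wrist_force: [0.7, 2.2, 1.6]
gripper_width: 0.0513
finger_force: 1.1
t: 11.88
eef_pos: [0.5415, -0.0325, 0.03]
tcp_rot: [180.0, -0.0, 96.3]
wrist_force: [0.4, 2.9, 1.3]
gripper_width: 0.0511
finger_force: 1.1
t: 12.0
eef_pos: [0.5417, -0.0345, 0.0301]
tcp_rot: [180.0, -0.0, 96.2]
wrist_force: [-0.4, 1.6, 1.7]
gripper_width: 0.051
finger_force: 1.2
[ 1.29512005 64.91420804]
```

Still sliding with no stop force, so I'll continue in small rows.

```bash
python3 -m inch '[[[0.6,-1.5,0,0,0],[0.6,-1.5,0,0,0]]]'|grep -E "wrist|eef|finger"; python3 -m inch '[[[0.6,-1.5,0,0,0]]]'|grep -E "wrist|eef|finger"; python3 -m inch '[[[0.6,-1.5,0,0,0]]]'|grep -E "wrist|eef|finger"; python3 -c "
from h import *
print(inD(r.state()['eef_pos']))"
```

```text
eef_pos: [0.5422, -0.0363, 0.0301]
wrist_force: [1.8, 18.8, 1.9]
finger_force: 9.4
eef_pos: [0.5423, -0.0365, 0.0301]
wrist_force: [0.9, 29.9, 2.3]
finger_force: 14.3
eef_pos: [0.5424, -0.0366, 0.0301]
wrist_force: [0.9, 39.0, 3.1]
finger_force: 19.2
[ 1.70582528 62.76238746]
```

The stop is reached: force rises to 39 N at the expected y. Retreating, then a look at the rack and the gate.

```bash
python3 -m inch '[[[0.6,5,0,0,0],[0.6,15,0,0,0],[0.6,25,0,0,0],[0.6,20,0,-30,0],[0,40,0,-50,0],[0,40,0,-30,0],[0,0,0,0,0],[0,0,0,0,0]]]' && sed -i 's/^DT,DP=.*/DT,DP=0.1087,np.array([.5488,-.1023])/' h.py
python3 - <<'E'
from h import *
print(inD(r.state()["eef_pos"]))
a=r.get_image("scene")[160:260,130:250,::-1]
cv2.imwrite("pics/g.png",cv2.resize(a,None,fx=6,fy=6,interpolation=cv2.INTER_CUBIC))
E
```

```text
t: 13.5
eef_pos: [0.5261, 0.1025, 0.1383]
tcp_rot: [-180.0, 0.0, 96.3]
wrist_force: [-1.0, -0.1, 0.7]
gripper_width: 0.0001
finger_force: 0.0
[ -0.31672394 206.06788946]
```

View pics/g.png

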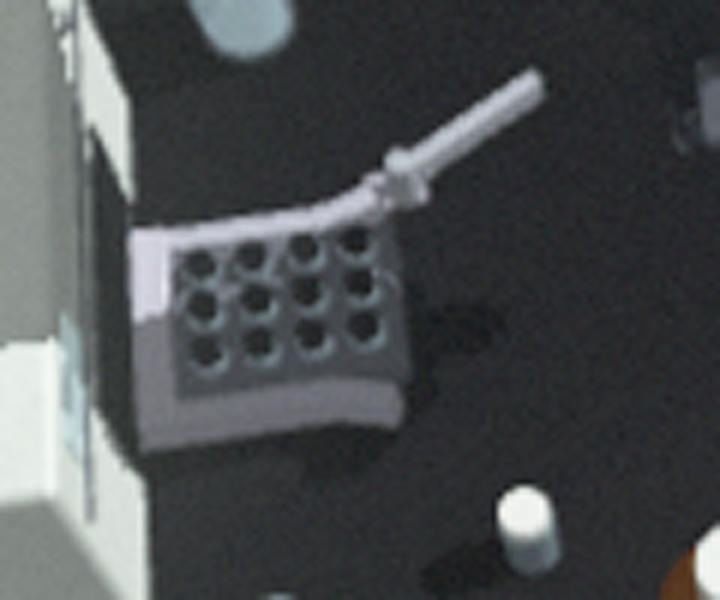

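The rack is home: its inner end lies on the stop at (175,320) and its sides are between the guides. The gate is still open, hinge (403,185), tip (535,82). Planning the gate push.

```bash
cat > g.py <<'E'
from h import *
def step(cur,p,z,yaw): # shift first (old axes), then turn
    d=np.array([*p,z])-cur[0];c,s=np.cos(cur[1]),np.sin(cur[1]);w=-((yaw-cur[1]+np.pi)%(2*np.pi)-np.pi)
    print("[0,%.1f,%.1f,%.1f,%.3f]"%(1e3*(c*d[0]+s*d[1]),1e3*(s*d[0]-c*d[1]),-1e3*d[2],w));return np.array([*p,z]),yaw
def pose(th,rad,off):
    p,_=D(-66+rad*np.cos(th)-off*np.sin(th),63+rad*np.sin(th)+off*np.cos(th));return p,DT+np.pi/2+min(th,1.5)
E
python3 - <<'E'
from g import *
W=lambda c,z:ray("scene",(np.array(c)+.5)/6+[130,160]-.5,z)
h,t=inD(W((403,172),.03)),inD(W((540,82),.03));print("hinge",h,"tip",t,"gate",np.arctan2(*(t-[-66,63])[::-1]))
s=r.state();c=(np.array(s["eef_pos"]),np.radians(s["tcp_rot"][2]))
p,y=pose(2.09,60,50);c=step(c,p,.138,y);c=step(c,p,.03,y)
p,y=pose(2.09,60,18);c=step(c,p,.03,y)
for th in np.arange(1.95,-.06,-.13): p,y=pose(th,60,17);print(round(th,2),end=" ");c=step(c,p,.03,y)
E
```

```text
hinge [-61.46524455  67.31161399] tip [-102.44378989  141.57506644] gate 2.005073947604375
[0,-115.4,-138.6,-0.2,-1.500]
[0,-0.0,0.0,108.0,-0.000]
[0,-26.6,17.8,-0.0,-0.000]
1.95 [0,-6.9,6.8,-0.0,-0.000]
1.82 [0,-6.4,5.0,-0.0,-0.000]
1.69 [0,-7.0,4.1,-0.0,-0.000]
1.56 [0,-7.5,3.2,-0.0,-0.000]
1.43 [0,-7.8,2.2,-0.0,0.070]
1.3 [0,-7.9,1.7,-0.0,0.130]
1.17 [0,-7.9,1.7,-0.0,0.130]
1.04 [0,-7.9,1.7,-0.0,0.130]
0.91 [0,-7.9,1.7,-0.0,0.130]
0.78 [0,-7.9,1.7,-0.0,0.130]
0.65 [0,-7.9,1.7,-0.0,0.130]
0.52 [0,-7.9,1.7,-0.0,0.130]
0.39 [0,-7.9,1.7,-0.0,0.130]
0.26 [0,-7.9,1.7,-0.0,0.130]
0.13 [0,-7.9,1.7,-0.0,0.130]
-0.0 [0,-7.9,1.7,-0.0,0.130]
```

```bash
python3 -m inch '[[[0,-38.5,-46,0,0],[0,-38.5,-46,0,0],[0,-38.4,-46.6,0,0],[0,0,0,0,-0.167],[0,0,0,0,-0.167],[0,0,0,0,-0.167],[0,0,0,0,-0.167],[0,0,0,0,-0.167],[0,0,0,0,-0.167],[0,0,0,0,-0.166],[0,0,0,0,-0.166],[0,0,0,0,-0.166],[0,0,0,0,0]]]'
python3 - <<'E'
from g import *
s=r.state();c=(np.array(s["eef_pos"]),np.radians(s["tcp_rot"][2]))
p,y=pose(2.09,60,50);c=step(c,p,.03,y);print(s["q"],inD(p))
save("top","h.png",(235,150,335,250),6)
E
```

```text
t: 15.18
eef_pos: [0.4006, -0.0278, 0.1379]
tcp_rot: [180.0, -0.1, -178.0]
wrist_force: [-0.4, 0.0, 0.7]
gripper_width: -0.0001
finger_force: 0.0
[0,-0.0,0.1,107.9,-0.003]
[-5.65604948e+00  1.75163695e+01  1.25136825e+02 -1.42944131e-02
  3.74765156e+01 -9.76603884e+01] [-139.18206393   90.28342937]
```

View pics/h.png

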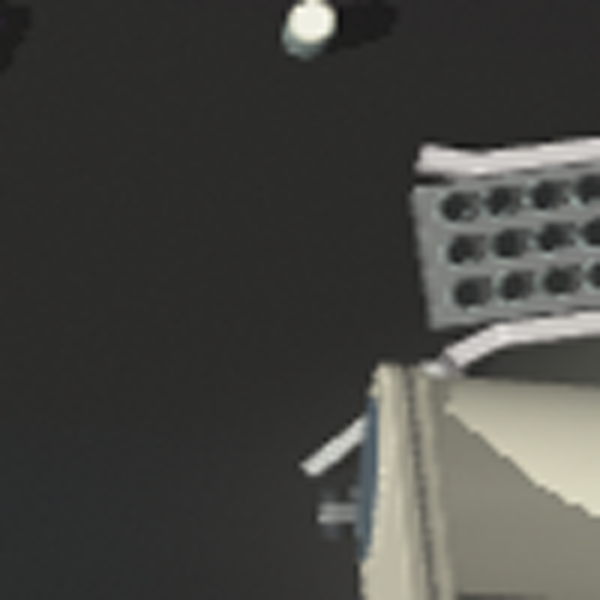

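The fingers (335,512) are on the outer side of the gate bar (tip 310,465), clear of it. Descend and sweep it shut.

```bash
python3 -m inch '[[[0,0,0,36,0],[0,0,0,36,0],[0,0,0,36,0],[0,0,0,0,0],[0,-8.9,6,0,0],[0,-8.9,6,0,0],[0,-8.8,5.8,0,0],[0,-6.9,6.8,0,0],[0,-6.4,5,0,0],[0,-7,4.1,0,0],[0,-7.5,3.2,0,0],[0,-7.8,2.2,0,0.07],[0,-7.9,1.7,0,0.13],[0,-7.9,1.7,0,0.13],[0,-7.9,1.7,0,0.13],[0,-7.9,1.7,0,0.13],[0,-7.9,1.7,0,0.13],[0,0,0,0,0]]]'
python3 - <<'E'
from g import *
s=r.state();c=(np.array(s["eef_pos"]),np.radians(s["tcp_rot"][2]));print(inD(c[0]))
for th in (.78,.65,.52,.39,.26,.13,0): p,y=pose(th,60,17);print(round(th,2),end=" ");c=step(c,p,.03,y)
save("scene","i.png",(130,160,250,260),6)
E
```

```text
t: 17.48
eef_pos: [0.5025, 0.0112, 0.0308]
tcp_rot: [180.0, 0.0, 141.0]
wrist_force: [-0.5, -1.0, -0.6]
gripper_width: 0.0002
finger_force: 0.0
[-33.71709298 117.87952498]
0.78 [0,0.7,-1.5,0.8,0.001]
0.65 [0,-7.9,1.7,-0.0,0.130]
0.52 [0,-7.9,1.7,-0.0,0.130]
0.39 [0,-7.9,1.7,-0.0,0.130]
0.26 [0,-7.9,1.7,-0.0,0.130]
0.13 [0,-7.9,1.7,-0.0,0.130]
0 [0,-7.9,1.7,-0.0,0.130]
```

View pics/i.png

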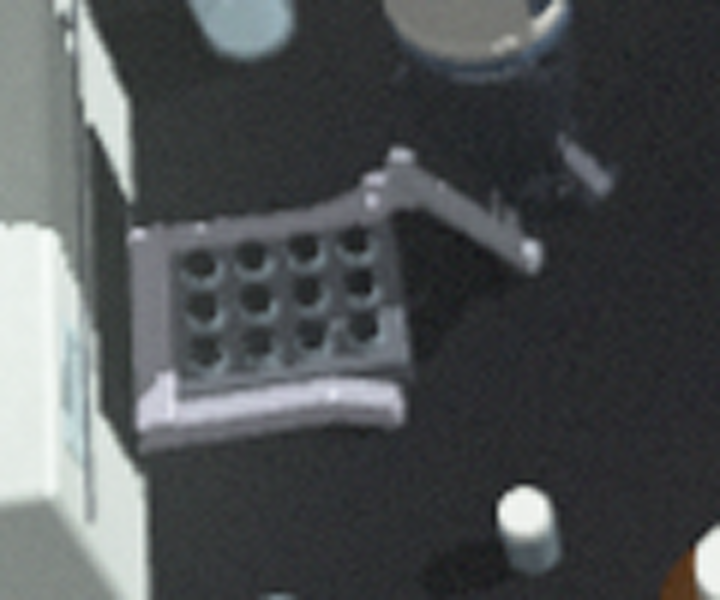

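The gate is following the fingers (tip at 530,255, about half closed). Continuing to the end stop.

```bash
python3 -m inch '[[[0,-7.2,0.2,0,0.13],[0,-7.9,1.7,0,0.13],[0,-7.9,1.7,0,0.13],[0,-7.9,1.7,0,0.13],[0,-7.9,1.7,0,0.13],[0,-7.9,1.7,0,0.13]]]'; python3 -m inch '[[[0,-2,0,0,0],[0,0,0,0,0]]]'; python3 -c "
from h import *
print(inD(r.state()['eef_pos']))"
```

```text
t: 18.27
eef_pos: [0.533, -0.0231, 0.0307]
tcp_rot: [-180.0, -0.0, 96.2]
wrist_force: [-0.0, 1.5, 0.1]
gripper_width: 0.0001
finger_force: 0.5
t: 18.52
eef_pos: [0.5332, -0.0242, 0.0307]
tcp_rot: [-180.0, -0.1, 96.5]
wrist_force: [-0.3, 7.2, -0.7]
gripper_width: 0.0
finger_force: 3.6
[-6.99146131 79.3725988 ]
```

```bash
python3 -m inch '[[[0,-1.5,0,0,0],[0,-1,0,0,0],[0,0,0,0,0]]]'; python3 -c "
from h import *
print(inD(r.state()['eef_pos']))"; python3 -m inch '[[[0,4,0,0,0],[0,20,0,0,0],[0,40,0,-20,0],[0,40,0,-60,0],[0,40,0,-40,0],[0,0,0,0,0]]]'
python3 - <<'E'
from h import *
save("scene","j.png",(130,160,250,260),6)
E
```

```text
t: 18.9
eef_pos: [0.5333, -0.0246, 0.0307]
tcp_rot: [-180.0, -0.2, 96.4]
wrist_force: [0.6, 23.1, 0.6]
gripper_width: -0.0
finger_force: 11.1
[-7.02789882 78.92466145]
t: 19.65
eef_pos: [0.5201, 0.1133, 0.1458]
tcp_rot: [179.6, -0.0, 96.5]
wrist_force: [0.6, 0.2, -0.4]
gripper_width: 0.0004
finger_force: 0.0
```

View pics/j.png

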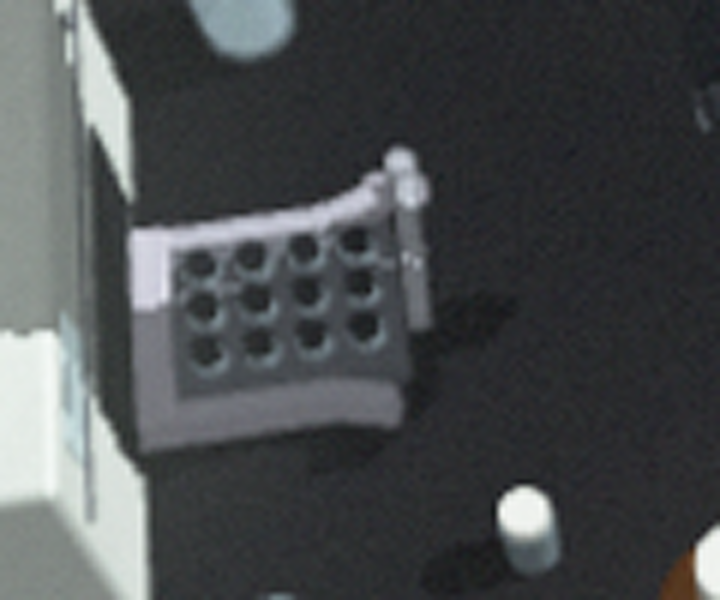

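The gate bar (405,170)–(422,328) lies parallel and close behind the rack's outer end, and the rack is still against the stop. The end stop was felt at 23 N, at the expected y. Handing in.

```bash
python3 -c "
from cell import r
print(r.close_job())"
```

```text
the job is handed in; nothing more can be done
None
```

The rack is fully home against the stop, the gate is swung shut behind it, no bystander was touched as far as the pictures show, and the job is handed in at about 20 s.

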